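# Fit the retaining clip to a spring food press

### The arm

A 6-joint arm with a two-finger parallel gripper is mounted at the origin on a cart in front of the work surface, level with it; the furniture and walls round the work are solid. World frame = base frame: x ahead of the robot, y to its left, z up, the work surface at z = 0. Lengths are in m, angles in degrees, forces in N, time in s.
With the tool pointing down it reaches from about 0.4 to 0.825 m from the base axis. Payload 7 kg.
Tool frame: the origin (TCP) lies midway between the tips of the shut fingers; the grasp point (between the pads) lies 19 mm behind it; z points along the fingers, y is the line along which they close (so a half turn about z gives the same grasp; the last joint's range is limited). The gripper opens to 88 mm and grips with 3 to 60 N. Pads are 19 mm wide; open, the fingers measure 130 mm over their backs; the gripper's body (78 mm by 193 mm) begins 47 mm behind the grasp point.
Start: joints at [-51.962, 20.546, 0.682, 0, -70.136, -16.507], TCP at [0.248, -0.628, 0.227] pointing down, gripper open.
Joint ranges: [-176.03, 176.03], [-82.01, 121.73], [-58.28, 71.71], [-173.87, 95.51], [-174.79, -0.11], [-173.66, 173.66]. Speed limits (degrees/s): [136.94, 136.94, 172.46, 180, 180, 180].

### API

Orientations are given as [roll, pitch, yaw] about the fixed x, y, z axes, in that order (R = Rz(yaw) Ry(pitch) Rx(roll)).
In Python, from plant import r gives the robot as it stands.
- The arm moves only by the tool carry_out, never from a script. Its argument "deltas" is a list of rows, each a list of 3 entries, a list of its own where there are three numbers: the opening, from 0 (shut) to 1 (fully open), then the shift along the tool's x, y, z in mm, then the turn, a rotation vector about the tool's x, y, z in rad. In form: [[gripper, [tx, ty, tz], [rx, ry, rz]], ...]. A call has 1 to 12 rows; each row is the pose to reach, as a shift and turn from the pose commanded when the call began, along the tool's axes at that moment; what a row does not reach only later rows make up. A row lasts 1/10 s, in which the tool goes at most 50 mm and 8.59 degrees, less where a joint would pass 70% of its speed; a pose out of reach is approached as far as the arm can. A call with a gripper value outside its range is refused whole. The fingers move at their own pace and stop on an object; "squeeze" is the grip in N (left out, the last holds). Time passes only in rows, so rows that repeat a pose let the fingers close. It gives the time, the measured TCP pose, the force, the opening and the grip force at its end, in the units of the state.
- r.get_state(): the state, without advancing time (a new reading comes with each control period).
- r.capture(name): name is "side" or "top"; returns (picture, depth): 480x640x3 uint8, red, green, blue; 480x640 float32, m along the optical axis (not along the pixel's ray), 0 where there is no reading.
- r.get_calibration(name): a dict with "fov_y" (degrees; the focal length in pixels is half the picture's height over the tangent of half this angle, whatever the lens; pixels are square), "cx", "cy" (the principal point, pixels), "view" (4x4, takes a point from world to camera coordinates). Camera axes: x right, y down, z forward; pixel columns grow to the right and rows downward; lengths in m; the calibration is good to about 2 mm. A picture is of the moment at which its call begins. get_calibration takes no time and is no camera call.
- r.close_job(): hands the job in; it is judged then, once.
The state is a dict: "time_s": time; "joints": joint angles; "qd": joint speeds; "joint_torque": joint torques, N m; "tcp_pos": TCP position; "eef_rot": TCP orientation; "contact_force": force on the tool from outside, world axes, zero at the start; "moment": the same for the moment, N m; "gripper_width": finger opening in m; "gripper_force": force on a finger pad.
Only numpy, scipy, OpenCV 4.12 (cv2) and the standard library are available. Lean on these libraries where they do the work, as an engineer would, in place of code of your own. Each camera call takes 0.05 s, during which the arm holds its last target. There are 200 camera calls.

### The job

The food press is to be parked open for filling: draw the steel plunger rod in its grey lid fully up to its stop, where it stays by itself and its groove shows just above the lid's boss. Then pinch the two upright tabs of the steel spring clip together so that its ring opens wide, bring the open ring level over the top of the rod and slide it down to the groove without letting it snap shut, leaving the small loose kitchen things where they are. Do not let go, as I want to check the seal before it snaps home: finish while still holding the clip fully open there, level and still, the whole thickness of the ring within the height of the groove, carried by the gripper alone and not resting or pressing on the press.

Things in the scene. Friction and masses are not known exactly. Their poses are not given: they have to be found in the camera images.
- press: White ribbed plastic food press, fixed: tub 108 x 128 mm, grey lid 118 x 138 mm with its top 105 mm above the worktop and a steel clamp at each end. Origin: centre of its underside; z up. In the middle of the lid stands a round boss, 45 mm diameter, top 120 mm above the worktop, through which the plunger rod passes upright.
- press_rod (a joint): Height of the plunger rod: 0 drawn in (as it starts), 0.030 m at its upper stop. An over-centre spring holds it down with about 10 N at 0, less as it rises (with rod weight and friction about 12 N to pull), passes over at about 22 mm and then holds it up at the stop by itself with about 5 N.
- rod_top (a point): Centre of the flat top end of the plunger rod: upright steel, 14 mm diameter, with turned grip rings. It stands 32 mm above the boss when drawn in and 62 mm when at the stop. Moves with the rod.
- rod_groove (a point): Centre of the groove in the rod, on its axis, 54 mm below rod_top. The groove is 12 mm high and 9 mm in diameter; hidden in the boss when the rod is drawn in, it stands 2 to 14 mm above the boss when the rod is at its stop.
- clip: Sprung retaining clip of 5 mm steel wire, lying flat, 105 mm long, about 75 g: coil pivot (16 mm high), split ring at one end, two upright tabs at the other. Origin: on the pivot axis, underside; z up, x from the pivot to the ring; symmetric about its x-z plane. The ring is flat, z 0.5 to 5.5 mm, centre x = 37 mm, inner diameter 11 mm when closed (too small for the rod).
- clip_grip (a point): Midway between the clip's tabs, 47 mm behind the pivot (clip x = -47 mm), z = 27 mm. Tabs: upright steel plates 24 mm long, 3 mm thick, from z = 0 to 42 mm. At rest they splay: 55 mm over their outsides here, 61 mm at the ends. Squeezed along the clip's y axis they reach a hard stop, parallel, 32 mm over their outsides; it takes about 5 N at first, 10 N at the stop.
- clip_eye (a point): Centre of the clip's opening when it is spread, at the middle of the wire's thickness (clip x = 35.5 mm, z = 3 mm; clip_grip is 82.5 mm behind and 24 mm above it). Fully spread, the opening clears the 14 mm rod by about 4 mm all round.
- clip_left (a joint): Turn of the clip's left arm (its tab and half of its ring): 0 at rest (ring closed), 0.26 rad fully spread.
- clip_right (a joint): Turn of the clip's right arm: 0 at rest (ring closed), 0.26 rad fully spread.
- teaspoon: Loose steel teaspoon, 139 mm, lying between the press and the clip; leave it. Origin: centre of its underside.
- cork_stopper: Loose cork stopper, 36 mm across, 37 mm high; leave it. Origin: centre of its underside.
- egg_timer: Loose cream egg timer, 59 mm across, 52 mm high; leave it. Origin: centre of its underside.

How it is judged (in metres and radians):
On the way, in this order (a step that is already met when the one before it is completed fails the run):
1. the plunger rod is drawn up to its stop (within 2 mm) (value of joint press_rod above 0.028 m), for 0.2 s.
2. the clip, fully spread, is held over the top of the rod (value of joint each of clip_left, clip_right above 0.2 rad and horizontal distance between clip_eye and rod_top below 0.02 m and z of clip_eye in the frame of rod_top above 0 m), for 0.05 s.
At the end, for the whole second after the job is handed in: Rod at its stop (within 2 mm); gripper holds the clip still and spread (each arm over 0.2 of 0.26 rad), level within 0.12 rad, its opening within 6 mm of the rod's axis and 3.5 mm of the groove's mid-height, pressing on the press with under 2.5 N; loose things within 2 cm (value of joint press_rod above 0.028 m and value of joint each of clip_left, clip_right above 0.2 rad and horizontal distance between clip_eye and rod_groove below 0.006 m and z of clip_eye in the frame of rod_groove between -0.0035 and 0.0035 m and angle between clip's own z axis and vertical below 0.12 rad and linear speed of clip below 0.02 m/s and contact force between the fingers and clip above 5 N and contact force between clip and press below 2.5 N); the arm keeps its last pose, push and grip.
It fails at once if the clip snaps shut on the rod (horizontal distance between clip_eye and rod_top below 0.012 m and z of clip_eye in the frame of rod_top below -0.003 m and value of joint any of clip_left, clip_right below 0.12 rad).
It fails at once if a loose kitchen thing is moved by more than 2 cm (distance of any of teaspoon, cork_stopper, egg_timer from where it was at the start of the episode above 0.02 m).
It also fails if it takes over 58 s, if anything falls off the work surface, if the arm or the gripper's body presses on something with over 40 N, if the wrist force passes 120 N, or if a joint passes its speed limit or range.

## Working session

There is one attempt and no reset: what is moved stays moved. The work goes in short steps, Python scripts to look and compute and a tool call to move; the robot and the scene stay as the last step left them, time stands still between calls to the robot, and variables do not carry over. Pictures are saved under pics/ and viewed, at most 10 in all, crops included, and the job is handed in when it is done.

Besides the shell and the picture viewer there is one more tool, called after "Emit:" as name(argument=value, ...) on one line, values as JSON. carry_out: Moves the arm, as the interface text tells. Its arguments: {"type":"object","properties":{"deltas":{"type":"array"},"squeeze":{"type":"number"}},"required":["deltas"]}

```bash
mkdir -p pics; cat > h.py <<'E'
import numpy as np, cv2
from plant import r
def cal(n):
    c=r.get_calibration(n); f=240/np.tan(np.radians(c["fov_y"])/2)
    return f,c["cx"],c["cy"],np.array(c["view"])
def world(n,d):
    f,cx,cy,V=cal(n); v,u=np.mgrid[0:480,0:640]
    P=np.stack([(u-cx)/f*d,(v-cy)/f*d,d,np.ones_like(d)],-1)
    W=(P@np.linalg.inv(V).T)[...,:3]; W[d==0]=np.nan; return W
def shot(n,name):
    p,d=r.capture(n); cv2.imwrite(f"pics/{name}.png",p[...,::-1]); np.save(f"pics/{name}.npy",d); return p,world(n,d)
E
python3 - <<'E'
from h import *
for n in("side","top"):
    print(n,r.get_calibration(n)); p,W=shot(n,n+"0")
    print(np.isnan(W[...,0]).mean())
print(r.get_state())
E
```

```text
side {'fov_y': 46.1408298490294, 'cx': 320.0317714386315, 'cy': 247.76641480978702, 'view': array([[ 0.99903662, -0.04316996, -0.00788632, -0.58483305],
       [-0.02729142, -0.47045133, -0.88200381,  0.16597505],
       [ 0.03436594,  0.88136933, -0.47117627,  1.04841632],
       [ 0.        ,  0.        ,  0.        ,  1.        ]])}
0.003948567708333333
top {'fov_y': 57.45508910301713, 'cx': 318.09615406971665, 'cy': 243.22642904483678, 'view': array([[-0.27722898, -0.9607997 , -0.00283377,  0.24043142],
       [-0.92151392,  0.26672596, -0.28225761,  0.56141129],
       [ 0.27194887, -0.07563863, -0.95933446,  0.89747314],
       [ 0.        ,  0.        ,  0.        ,  1.        ]])}
0.042776692708333335
{'time_s': 0.1, 'joints': array([-5.19611112e+01,  2.05859303e+01,  6.39367155e-01, -1.78712909e-02,
       -7.01352574e+01, -1.65076935e+01]), 'qd': array([ 0.03076272, -0.1386955 ,  0.09301966,  0.07064575,  0.002364  ,
        0.17894839]), 'joint_torque': array([-1.52336746e-03, -5.84163880e+01,  2.93749166e+01,  7.01550096e+00,
        1.01061471e-02, -5.53364100e-05]), 'tcp_pos': array([ 0.24755724, -0.62750042,  0.22573437]), 'eef_rot': array([ 1.79916778e+02, -7.14229494e-03, -1.58474884e+02]), 'contact_force': array([ 0.08173828, -0.2360249 , -0.37473012]), 'moment': array([ 0.06014233, -0.01352829, -0.00881674]), 'gripper_force': 0.0, 'gripper_width': 0.08773862227418527}
```

View pics/side0.png

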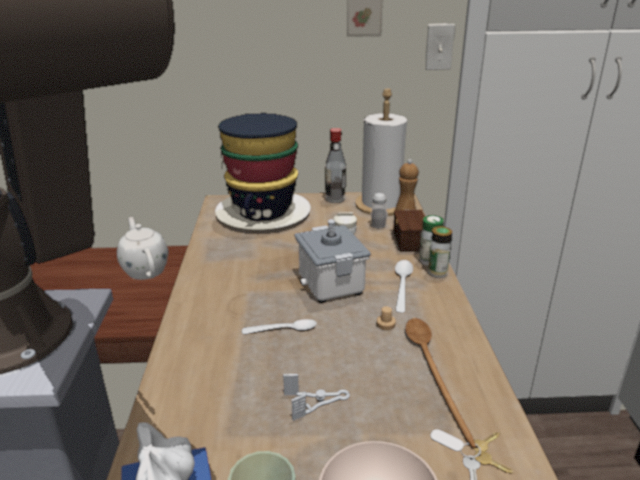

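View pics/top0.png

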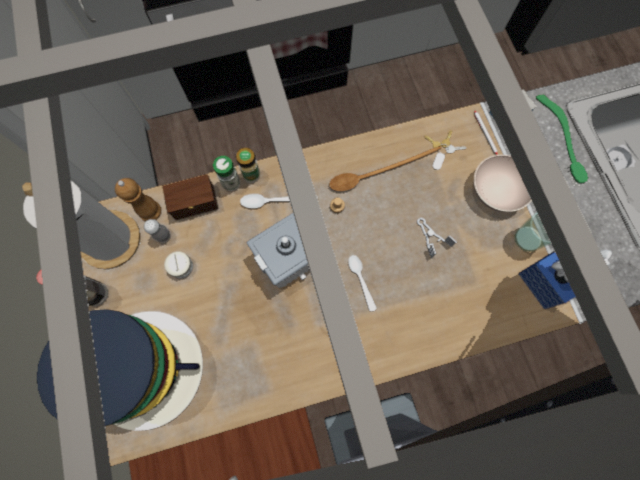

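Side view: press with rod top at about (331,228), clip tabs at (291,383) and (299,407), ring at (343,395). Top view: rod at (285,241), clip ring at (422,223), tabs at (432,254) and (449,240), spoon at (361,282).

```bash
python3 - <<'E'
from h import *
ims=[]
for n,clip,rod in(("side",(270,360,360,425),(285,215,385,305)),("top",(405,205,465,270),(240,205,320,295))):
    W=world(n,np.load(f"pics/{n}0.npy")); p=cv2.imread(f"pics/{n}0.png")
    for nm,(a,b,c,d) in(("clip",clip),("press",rod)):
        ims.append(cv2.resize(p[b:d,a:c],(400,300),interpolation=cv2.INTER_CUBIC))
        w=W[b:d,a:c].reshape(-1,3); w=w[~np.isnan(w[:,0])]
        print(n,nm,"table z",np.round(np.median(w[np.abs(w[:,2])<.02,2]),4))
        if nm=="clip":
            for lo,hi in((.008,.02),(.02,.033),(.033,.05)):
                s=w[(w[:,2]>lo)&(w[:,2]<hi)]; print(lo,len(s)); 
                if len(s)>3:
                    _,l,cn=cv2.kmeans(np.float32(s),2,None,(3,50,1e-6),5,0); print(cn.round(4).tolist(),np.bincount(l.ravel()),s[:,2].max())
        else:
            for lo,hi in((.095,.11),(.114,.124),(.128,.17),(.146,.17)):
                s=w[(w[:,2]>lo)&(w[:,2]<hi)]; print(lo,len(s),np.round(s.mean(0),4),np.round((s.min(0)+s.max(0))/2,4),np.round(np.ptp(s,axis=0),4), s[:,2].max().round(4))
            s=np.float32(w[(w[:,2]>.1)&(w[:,2]<.11)][:,:2]); print(cv2.minAreaRect(s*1000))
cv2.imwrite("pics/crops.png",np.vstack([np.hstack(ims[:2]),np.hstack(ims[2:])]))
E
```

```text
side clip table z 0.0021
0.008 307
[[0.5400000214576721, -0.20890000462532043, 0.013399999588727951], [0.5830000042915344, -0.19930000603199005, 0.014399999752640724]] [203 104] 0.019963052014920102
0.02 182
[[0.5313000082969666, -0.18330000340938568, 0.02630000002682209], [0.5442000031471252, -0.2337000072002411, 0.026399999856948853]] [91 91] 0.0327066586695729
0.033 195
[[0.5321000218391418, -0.18330000340938568, 0.03920000046491623], [0.5436000227928162, -0.23409999907016754, 0.03909999877214432]] [99 96] 0.04590889192415204
side press table z 0.0025
0.095 1794 [0.6152 0.1264 0.106 ] [0.6164 0.1423 0.1026] [0.1499 0.1631 0.0148] 0.11
0.114 165 [0.6155 0.1365 0.1202] [0.6157 0.1433 0.1189] [0.0388 0.04   0.0099] 0.1239
0.128 92 [0.6149 0.1415 0.143 ] [0.6147 0.1441 0.1421] [0.0122 0.0178 0.0281] 0.1562
0.146 38 [0.6152 0.1424 0.1516] [0.6147 0.1448 0.1515] [0.0121 0.0164 0.0094] 0.1562
((615.7517700195312, 143.73004150390625), (118.88432312011719, 148.97378540039062), 17.203746795654297)
top clip table z -0.0012
0.008 71
[[0.5360999703407288, -0.21060000360012054, 0.01379999984055
[... 205 characters left out ...]
999925851822, 0.025699999183416367]] [23 18] 0.03288774591177002
0.033 46
[[0.5408999919891357, -0.23240000009536743, 0.03790000081062317], [0.5289000272750854, -0.18170000612735748, 0.03799999877810478]] [22 24] 0.04322107560302613
top press table z -0.001
0.095 2226 [0.608  0.1643 0.1037] [0.6115 0.169  0.1025] [0.148  0.1156 0.0141] 0.1095
0.114 207 [0.6105 0.1452 0.1186] [0.6136 0.1453 0.1184] [0.0394 0.0395 0.0086] 0.1227
0.128 53 [0.6113 0.1452 0.1466] [0.6128 0.1452 0.1418] [0.0127 0.0131 0.0268] 0.1552
0.146 37 [0.6127 0.1453 0.1509] [0.6128 0.1452 0.1506] [0.0127 0.0131 0.0091] 0.1552
((609.7122192382812, 154.05966186523438), (117.56005859375, 124.55146026611328), 17.92885971069336)
```

View pics/crops.png

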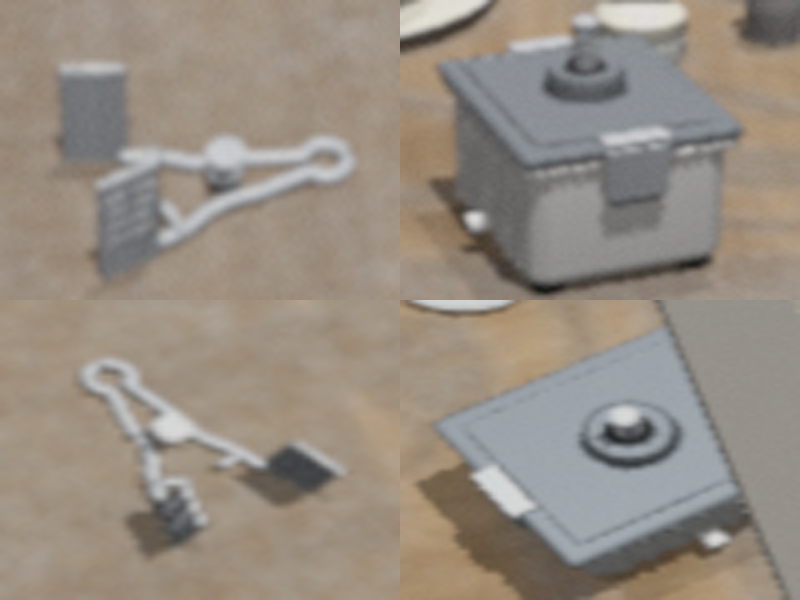

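Crops: the closed clip lies with its ring toward +x (yaw about 13°). The rod stands centred in the boss, and its 151 mm height agrees with the text.

```bash
cat > go.py <<'E'
import sys
from h import *
from scipy.spatial.transform import Rotation as Ro
# args: x y z yaw -> shift (mm) and rotvec in tool axes from measured pose
x,y,z,yaw=map(float,sys.argv[1:5]); s=r.get_state()
R=Ro.from_euler("xyz",s["eef_rot"],degrees=True); T=Ro.from_euler("xyz",[180,0,yaw],degrees=True)
print("shift",(R.inv().apply(np.array([x,y,z])-s["tcp_pos"])*1000).round(1),"rot",(R.inv()*T).as_rotvec().round(4))
print({k:np.round(s[k],4) for k in("time_s","tcp_pos","eef_rot","joints","contact_force","gripper_width","gripper_force")})
E
python3 go.py 0.6137 0.1447 0.215 -166.7
```

```text
shift [-623.9  584.    11.5] rot [ 0.0014 -0.0002  0.1436]
{'time_s': np.float64(0.1), 'tcp_pos': array([ 0.2476, -0.6275,  0.2257]), 'eef_rot': array([ 1.799168e+02, -7.100000e-03, -1.584749e+02]), 'joints': array([-5.19611e+01,  2.05859e+01,  6.39400e-01, -1.79000e-02,
       -7.01353e+01, -1.65077e+01]), 'contact_force': array([ 0.0817, -0.236 , -0.3747]), 'gripper_width': np.float64(0.0877), 'gripper_force': np.float64(0.0)}
```

Emit:
carry_out(deltas=[[1, [-20, 18, 0], [0, 0, 0.01]], [1, [-50, 47, 0], [0, 0, 0.03]], [1, [-80, 75, 0], [0, 0, 0.05]], [1, [-110, 103, 0], [0, 0, 0.07]], [1, [-140, 131, 0], [0, 0, 0.09]], [1, [-170, 159, 0], [0, 0, 0.11]], [1, [-200, 187, 0], [0, 0, 0.13]], [1, [-230, 215, 0], [0, 0, 0.144]], [1, [-260, 243, 0], [0, 0, 0.144]], [1, [-290, 271, 0], [0, 0, 0.144]], [1, [-310, 290, 0], [0, 0, 0.144]], [1, [-320, 300, 0], [0, 0, 0.144]]], squeeze=50)

```text
time_s: 1.3
tcp_pos: [0.4359, -0.2295, 0.2265]
eef_rot: [180.0, 0.0, -166.6]
contact_force: [-0.4, -0.7, 0.6]
gripper_width: 0.0876
gripper_force: 0.0
```

```bash
python3 go.py 0.6137 0.1447 0.215 -166.7
```

```text
shift [-259.7  322.8   11.6] rot [0.0003 0.     0.0016]
{'time_s': np.float64(1.3), 'tcp_pos': array([ 0.4359, -0.2295,  0.2265]), 'eef_rot': array([ 1.799851e+02,  1.300000e-03, -1.666057e+02]), 'joints': array([-4.86100e+00,  3.15890e+00, -2.17039e+01, -1.60000e-02,
       -6.51406e+01, -7.17380e+01]), 'contact_force': array([-0.41  , -0.7246,  0.6493]), 'gripper_width': np.float64(0.0876), 'gripper_force': np.float64(0.0)}
```

Emit:
carry_out(deltas=[[1, [-14, 17, 0], [0, 0, 0]], [1, [-40, 50, 0], [0, 0, 0]], [1, [-66, 82, 0], [0, 0, 0]], [1, [-93, 116, 2], [0, 0, 0]], [1, [-120, 149, 4], [0, 0, 0]], [1, [-146, 182, 6], [0, 0, 0]], [1, [-172, 214, 8], [0, 0, 0]], [1, [-198, 247, 10], [0, 0, 0]], [1, [-225, 280, 10], [0, 0, 0]], [1, [-246, 306, 10], [0, 0, 0]], [1, [-260, 323, 10], [0, 0, 0]], [1, [-260, 323, 10], [0, 0, 0]]])

```text
time_s: 2.5
tcp_pos: [0.615, 0.1445, 0.2153]
eef_rot: [-180.0, -0.1, -166.6]
contact_force: [-0.6, -0.6, -0.4]
gripper_width: 0.088
gripper_force: 0.0
```

```bash
python3 - <<'E'
from h import *
p,W=shot("side","side1"); q,_=shot("top","top1")
cv2.imwrite("pics/c1.png",np.hstack([cv2.resize(p[100:320,230:450],(400,400)),cv2.resize(q[130:350,180:400],(400,400))])[...,::-1])
E
python3 go.py 0.6137 0.1447 0.127 -166.7
```

```text
shift [-0.5  2.3 88.7] rot [-0.0004 -0.0016 -0.0001]
{'time_s': np.float64(2.6), 'tcp_pos': array([0.6139, 0.1424, 0.2157]), 'eef_rot': array([-1.799761e+02, -9.350000e-02, -1.667044e+02]), 'joints': array([ 3.077710e+01,  1.682180e+01, -6.146700e+00, -5.700000e-03,
       -6.712780e+01, -1.074792e+02]), 'contact_force': array([-0.0152, -1.6807, -0.0466]), 'gripper_width': np.float64(0.0873), 'gripper_force': np.float64(0.0)}
```

View pics/c1.png

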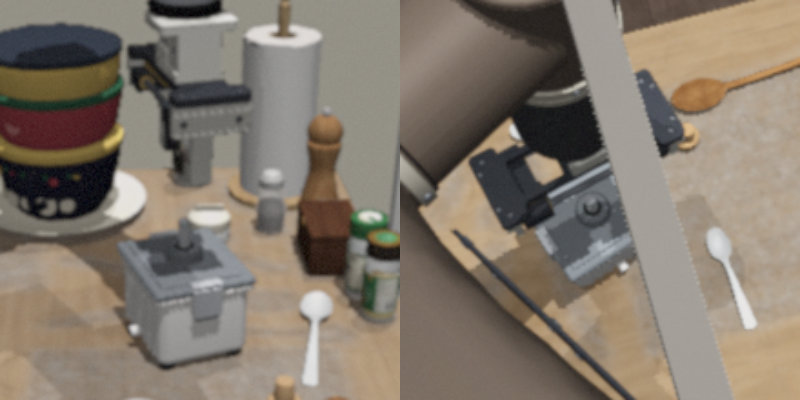

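The gripper hangs above the rod with the fingers on either side of it (rod at crop (185,232) left, (592,205) right). Descending.

Emit:
carry_out(deltas=[[1, [0, 2, 10], [0, 0, 0]], [1, [0, 2, 28], [0, 0, 0]], [1, [0, 2, 46], [0, 0, 0]], [1, [0, 2, 64], [0, 0, 0]], [1, [0, 2, 80], [0, 0, 0]], [1, [0, 2, 88], [0, 0, 0]], [1, [0, 2, 88], [0, 0, 0]], [0.2, [0, 2, 88], [0, 0, 0]], [0, [0, 2, 88], [0, 0, 0]], [0, [0, 2, 88], [0, 0, 0]], [0, [0, 2, 88], [0, 0, 0]], [0, [0, 2, 88], [0, 0, 0]]])

```text
time_s: 3.8
tcp_pos: [0.6138, 0.1448, 0.1289]
eef_rot: [180.0, 0.0, -166.7]
contact_force: [0.2, -0.4, 0.2]
gripper_width: 0.0527
gripper_force: 0.0
```

Emit:
carry_out(deltas=[[0, [0, 0, 0], [0, 0, 0]], [0, [0, 0, 0], [0, 0, 0]], [0, [0, 0, 0], [0, 0, 0]], [0, [0, 0, 0], [0, 0, 0]]])

```text
time_s: 4.2
tcp_pos: [0.6137, 0.1447, 0.1285]
eef_rot: [-180.0, -0.0, -166.7]
contact_force: [0.8, 0.1, 0.5]
gripper_width: 0.0211
gripper_force: 0.0
```

Emit:
carry_out(deltas=[[0, [0, 0, 0], [0, 0, 0]], [0, [0, 0, 0], [0, 0, 0]], [0, [0, 0, 0], [0, 0, 0]], [0, [0, 0, 0], [0, 0, 0]]])

```text
time_s: 4.6
tcp_pos: [0.6138, 0.144, 0.1286]
eef_rot: [-180.0, -0.0, -166.7]
contact_force: [2.3, -3.9, -0.7]
gripper_width: 0.0127
gripper_force: 50.0
```

Emit:
carry_out(deltas=[[0, [0, 0, -3], [0, 0, 0]], [0, [0, 0, -6], [0, 0, 0]], [0, [0, 0, -10], [0, 0, 0]], [0, [0, 0, -14], [0, 0, 0]], [0, [0, 0, -18], [0, 0, 0]], [0, [0, 0, -22], [0, 0, 0]], [0, [0, 0, -26], [0, 0, 0]], [0, [0, 0, -29], [0, 0, 0]], [0, [0, 0, -31], [0, 0, 0]], [0, [0, 0, -31], [0, 0, 0]], [0, [0, 0, -31], [0, 0, 0]]])

```text
time_s: 5.7
tcp_pos: [0.6137, 0.144, 0.1587]
eef_rot: [-180.0, -0.0, -166.8]
contact_force: [4.1, -5.3, -6.8]
gripper_width: 0.0128
gripper_force: 50.0
```

Emit:
carry_out(deltas=[[0.5, [0, 0, 0], [0, 0, 0]], [1, [0, 0, 0], [0, 0, 0]], [1, [0, 0, 0], [0, 0, 0]], [1, [0, 0, 0], [0, 0, 0]], [1, [0, 0, 0], [0, 0, 0]], [1, [0, 0, -10], [0, 0, 0]], [1, [0, 0, -30], [0, 0, 0]], [1, [0, 0, -50], [0, 0, 0]], [1, [0, 0, -70], [0, 0, 0]], [1, [0, 0, -75], [0, 0, 0]]], squeeze=30)

```text
time_s: 6.7
tcp_pos: [0.6149, 0.145, 0.2381]
eef_rot: [180.0, 0.3, -166.7]
contact_force: [0.2, -0.1, 0.5]
gripper_width: 0.0852
gripper_force: 0.0
```

```bash
python3 go.py 0.5363 -0.2077 0.2 -166.7
```

```text
shift [ 157.8 -325.2   37.1] rot [ 0.0006  0.0046 -0.    ]
{'time_s': np.float64(6.7), 'tcp_pos': array([0.6149, 0.145 , 0.2381]), 'eef_rot': array([ 179.9654,    0.2641, -166.7012]), 'joints': array([ 3.097650e+01,  1.595700e+01, -4.400500e+00,  5.050000e-02,
       -6.938030e+01, -1.076953e+02]), 'contact_force': array([ 0.1794, -0.0983,  0.5173]), 'gripper_width': np.float64(0.0852), 'gripper_force': np.float64(0.0)}
```

Emit:
carry_out(deltas=[[1, [8, -16, 0], [0, 0, 0]], [1, [24, -48, 0], [0, 0, 0]], [1, [40, -82, 2], [0, 0, 0]], [1, [56, -116, 5], [0, 0, 0]], [1, [73, -150, 10], [0, 0, 0]], [1, [90, -185, 15], [0, 0, 0]], [1, [107, -220, 20], [0, 0, 0]], [1, [124, -255, 25], [0, 0, 0]], [1, [140, -288, 30], [0, 0, 0]], [1, [152, -314, 35], [0, 0, 0]], [1, [158, -325, 37], [0, 0, 0]], [1, [158, -325, 37], [0, 0, 0]]])

```text
time_s: 7.9
tcp_pos: [0.5331, -0.2094, 0.1967]
eef_rot: [180.0, -0.1, -166.9]
contact_force: [-0.5, 0.2, -0.2]
gripper_width: 0.0874
gripper_force: 0.0
```

```bash
python3 - <<'E'
from h import *
for n,(a,b,c,d) in(("side",(285,195,385,305)),("top",(240,195,320,295))):
    p,W=shot(n,n+"2"); w=W[b:d,a:c].reshape(-1,3)
    for lo,hi in((.17,.2),(.145,.165)):
        s=w[(w[:,2]>lo)&(w[:,2]<hi)&(np.hypot(w[:,0]-.614,w[:,1]-.144)<.015)]
        if len(s): print(n,lo,len(s),((s.min(0)+s.max(0))/2).round(4),s.max(0).round(4))
    if n=="side": cv2.imwrite("pics/c2.png",cv2.resize(p[180:440,220:420],(615,800))[:600,:,::-1])
E
python3 go.py 0.5363 -0.2077 0.009 -166.7
```

```text
side 0.17 56 [0.6148 0.1422 0.1777] [0.6207 0.1486 0.1849]
side 0.145 61 [0.6147 0.1419 0.1552] [0.6208 0.1481 0.1649]
top 0.17 40 [0.6121 0.1451 0.1788] [0.618  0.1514 0.1852]
top 0.145 20 [0.6101 0.1453 0.1553] [0.614  0.152  0.1648]
shift [ -2.1  -0.3 188.4] rot [ 0.0002 -0.0003 -0.0011]
{'time_s': np.float64(8.0), 'tcp_pos': array([ 0.5343, -0.2079,  0.1974]), 'eef_rot': array([ 1.799861e+02, -1.640000e-02, -1.667609e+02]), 'joints': array([-1.72120e+00,  1.22609e+01, -1.48454e+01, -1.04000e-02,
       -6.29131e+01, -7.50350e+01]), 'contact_force': array([4.131e-01, 3.000e-04, 6.150e-01]), 'gripper_width': np.float64(0.0874), 'gripper_force': np.float64(0.0)}
```

View pics/c2.png

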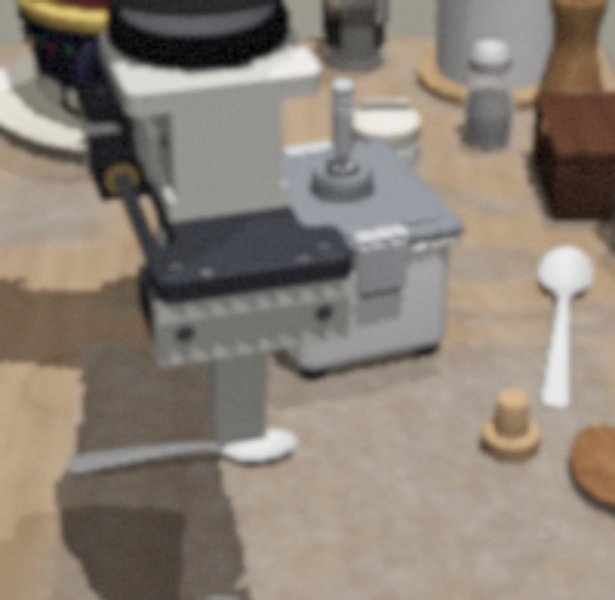

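The rod stands at its stop, its top about 181 mm high. The spoon and cork are well clear of where the gripper comes down. Descending on the clip.

Emit:
carry_out(deltas=[[1, [-1, 0, 15], [0, 0, 0]], [1, [-2, 0, 45], [0, 0, 0]], [1, [-2, 0, 75], [0, 0, 0]], [1, [-2, 0, 105], [0, 0, 0]], [1, [-2, 0, 130], [0, 0, 0]], [1, [-2, 0, 150], [0, 0, 0]], [1, [-2, 0, 165], [0, 0, 0]], [1, [-2, 0, 178], [0, 0, 0]], [1, [-2, 0, 186], [0, 0, 0]], [1, [-2, 0, 188], [0, 0, 0]], [1, [-2, 0, 188], [0, 0, 0]]], squeeze=35)

```text
time_s: 9.1
tcp_pos: [0.5368, -0.2073, 0.0097]
eef_rot: [-180.0, 0.0, -166.7]
contact_force: [0.1, -0.3, -0.2]
gripper_width: 0.0876
gripper_force: 0.0
```

```bash
python3 - <<'E'
from h import *
p,W=shot("side","side3"); q,V=shot("top","top3")
cv2.imwrite("pics/c3.png",np.hstack([cv2.resize(p[340:440,250:370],(480,400)),cv2.resize(q[200:280,400:464],(320,400))])[...,::-1])
E
python3 go.py 0.5363 -0.2077 0.009 -166.7
```

```text
shift [ 0.8 -0.   1.3] rot [-0.0004  0.0011 -0.0001]
{'time_s': np.float64(9.2), 'tcp_pos': array([ 0.5371, -0.2075,  0.0103]), 'eef_rot': array([-1.799747e+02,  6.470000e-02, -1.667056e+02]), 'joints': array([-1.65850e+00,  2.43820e+01, -2.62566e+01,  1.22000e-02,
       -3.92923e+01, -7.50566e+01]), 'contact_force': array([-0.3603,  0.0204,  0.4968]), 'gripper_width': np.float64(0.0875), 'gripper_force': np.float64(0.0)}
```

View pics/c3.png

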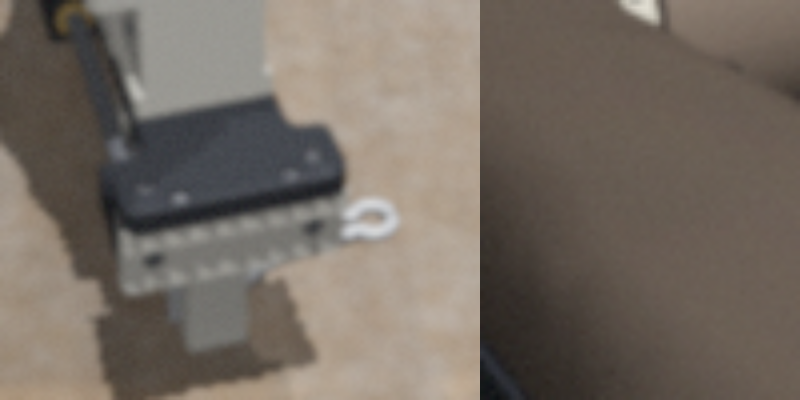

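The gripper straddles the tabs and the ring (side pixel 343,394) has not moved. Closing.

Emit:
carry_out(deltas=[[0.6, [0, 0, 0], [0, 0, 0]], [0.3, [0, 0, 0], [0, 0, 0]], [0.2, [0, 0, 0], [0, 0, 0]], [0.2, [0, 0, 0], [0, 0, 0]], [0.2, [0, 0, 0], [0, 0, 0]], [0.2, [0, 0, 0], [0, 0, 0]], [0.2, [0, 0, 0], [0, 0, 0]], [0.2, [0, 0, 0], [0, 0, 0]], [0.2, [0, 0, 0], [0, 0, 0]], [0.2, [0, 0, 0], [0, 0, 0]], [0.2, [0, 0, 0], [0, 0, 0]], [0.2, [0, 0, 0], [0, 0, 0]]])

```text
time_s: 10.4
tcp_pos: [0.5366, -0.2076, 0.0097]
eef_rot: [-180.0, 0.0, -166.7]
contact_force: [-1.6, -1.6, 5.6]
gripper_width: 0.0311
gripper_force: 34.4
```

```bash
python3 - <<'E'
from h import *
p,W=shot("side","side4")
V=W[380:410,325:370]; m=(V[...,2]>.003)&(p[380:410,325:370].min(-1)>150)
print(m.sum()); ys,xs=np.where(p[380:410,325:370].min(-1)>150); print(xs.min()+325,xs.max()+325,ys.min()+380,ys.max()+380)
E
python3 go.py 0.5363 -0.2077 0.009 -166.7
```

```text
157
328 369 383 409
shift [ 0.3 -0.   0.7] rot [-0.0002  0.0002 -0.0002]
{'time_s': np.float64(10.45), 'tcp_pos': array([ 0.5366, -0.2076,  0.0097]), 'eef_rot': array([-1.799879e+02,  1.310000e-02, -1.667129e+02]), 'joints': array([-1.67100e+00,  2.44251e+01, -2.62880e+01,  1.32000e-02,
       -3.92711e+01, -7.50521e+01]), 'contact_force': array([-0.8274, -2.5335,  4.0692]), 'gripper_width': np.float64(0.0311), 'gripper_force': np.float64(34.4466)}
```

Opening is 31 mm, so the tabs are at their hard stop. Lifting.

Emit:
carry_out(deltas=[[0.2, [0, 0, -3], [0, 0, 0]], [0.2, [0, 0, -8], [0, 0, 0]], [0.2, [0, 0, -16], [0, 0, 0]], [0.2, [0, 0, -30], [0, 0, 0]], [0.2, [0, 0, -50], [0, 0, 0]], [0.2, [0, 0, -75], [0, 0, 0]], [0.2, [0, 0, -105], [0, 0, 0]], [0.2, [0, 0, -135], [0, 0, 0]], [0.2, [0, 0, -165], [0, 0, 0]], [0.2, [0, 0, -190], [0, 0, 0]], [0.2, [0, 0, -205], [0, 0, 0]], [0.2, [0, 0, -210], [0, 0, 0]]])

```text
time_s: 11.65
tcp_pos: [0.5372, -0.2075, 0.2221]
eef_rot: [-179.9, 0.2, -166.7]
contact_force: [-0.5, 0.6, -0.7]
gripper_width: 0.0311
gripper_force: 34.4
```

```bash
python3 - <<'E'
from h import *
p,W=shot("side","side5"); q,V=shot("top","top5")
f,cx,cy,M=cal("side")
c=M@np.array([.62,-.188,.215,1]); print("expected ring px",c[:2]/c[2]*f+[cx,cy])
cv2.imwrite("pics/c5.png",cv2.resize(p[150:350,230:450],(660,600))[...,::-1])
E
python3 go.py 0.5334 0.1261 0.222 -166.7
```

```text
expected ring px [348.80508246 281.36804444]
shift [-73.5 325.3  -1.7] rot [-0.0001  0.0013 -0.0003]
{'time_s': np.float64(11.75), 'tcp_pos': array([ 0.5366, -0.2073,  0.2202]), 'eef_rot': array([-1.799928e+02,  7.550000e-02, -1.667178e+02]), 'joints': array([-1.65950e+00,  1.14191e+01, -1.28013e+01, -1.37000e-02,
       -6.57048e+01, -7.50527e+01]), 'contact_force': array([-0.3291,  0.1838, -1.0697]), 'gripper_width': np.float64(0.0308), 'gripper_force': np.float64(34.3732)}
```

View pics/c5.png

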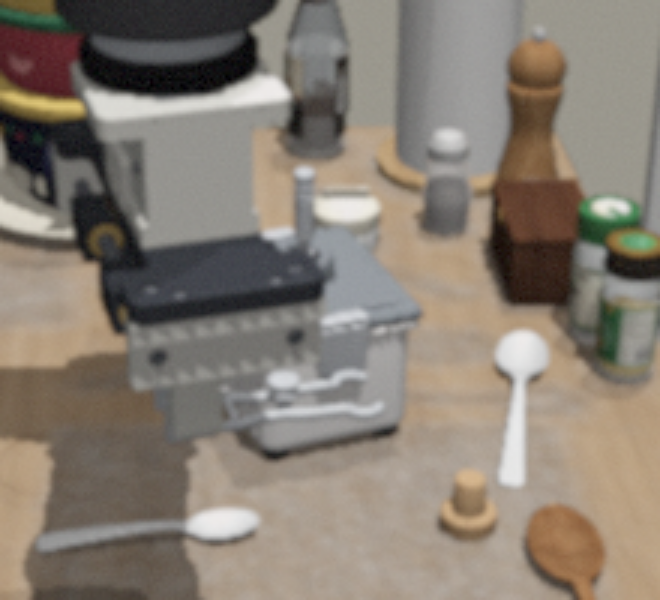

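The clip is held spread, with ring halves at about (348,276) and (355,287) against a predicted centre of (349,281). Measuring the pose from depth.

```bash
python3 - <<'E'
from h import *
for n in("side","top"):
    W=world(n,np.load(f"pics/{n}5.npy")); w=W.reshape(-1,3)
    s=w[(w[:,0]>.562)&(w[:,0]<.66)&(w[:,1]>-.25)&(w[:,1]<-.14)&(w[:,2]>.198)&(w[:,2]<.24)]
    print(n,len(s))
    if len(s)<10: continue
    c,sn=np.cos(np.radians(13.3)),np.sin(np.radians(13.3))
    d=s-[.5366,-.2076,0]; a=d[:,0]*c+d[:,1]*sn; b=-d[:,0]*sn+d[:,1]*c
    for lo in range(25,120,8):
        m=(a*1000>=lo)&(a*1000<lo+8)
        if m.sum(): print(lo,m.sum(),"b",(b[m].min()*1000).round(1),(b[m].max()*1000).round(1),"z med/max",(np.median(s[m,2])*1000).round(1),(s[m,2].max()*1000).round(1))
    print("amax",a.max())
E
```

```text
side 408
25 31 b -14.7 10.6 z med/max 218.8 221.1
33 36 b -13.9 10.1 z med/max 218.3 219.8
41 90 b -13.4 9.8 z med/max 222.6 231.9
49 71 b -15.0 6.9 z med/max 224.3 232.2
57 31 b -16.4 9.3 z med/max 218.3 220.6
65 37 b -16.9 11.3 z med/max 218.4 220.7
73 46 b -20.8 14.1 z med/max 218.7 220.3
81 38 b -23.4 17.3 z med/max 218.7 221.1
89 22 b -20.4 15.5 z med/max 218.6 220.8
amax 0.09432977512822002
top 0
```

Emit:
carry_out(deltas=[[0.2, [-3, 14, 0], [0, 0, 0]], [0.2, [-9, 40, 0], [0, 0, 0]], [0.2, [-17, 74, 0], [0, 0, 0]], [0.2, [-25, 110, 0], [0, 0, 0]], [0.2, [-33, 146, 0], [0, 0, 0]], [0.2, [-41, 182, 0], [0, 0, 0]], [0.2, [-49, 218, 0], [0, 0, 0]], [0.2, [-57, 252, 0], [0, 0, 0]], [0.2, [-64, 282, 0], [0, 0, 0]], [0.2, [-69, 306, 0], [0, 0, 0]], [0.2, [-72, 319, 0], [0, 0, 0]], [0.2, [-73, 325, 0], [0, 0, 0]]])

```text
time_s: 12.95
tcp_pos: [0.5322, 0.1268, 0.2185]
eef_rot: [-180.0, -0.1, -166.6]
contact_force: [-0.5, -0.6, -1.1]
gripper_width: 0.0309
gripper_force: 34.4
```

Emit:
carry_out(deltas=[[0.2, [0, 0, 0], [0, 0, 0]], [0.2, [0, 0, 0], [0, 0, 0]], [0.2, [0, 0, 0], [0, 0, 0]], [0.2, [0, 0, 0], [0, 0, 0]]])

```text
time_s: 13.35
tcp_pos: [0.5329, 0.1248, 0.2196]
eef_rot: [-180.0, -0.0, -166.8]
contact_force: [-0.8, 0.1, -0.8]
gripper_width: 0.0305
gripper_force: 34.4
```

```bash
cat > m.py <<'E'
import sys
from h import *
k=sys.argv[1]; t=r.get_state()["tcp_pos"]
c,sn=np.cos(np.radians(13.3)),np.sin(np.radians(13.3))
for n in("side","top"):
    p,W=shot(n,n+k); w=W.reshape(-1,3); d=w-t; a=(d[:,0]*c+d[:,1]*sn)*1000; b=(-d[:,0]*sn+d[:,1]*c)*1000; z=d[:,2]*1000
    m=(a>25)&(a<130)&(abs(b)<40)&(z>-18)&(z<12)
    print(n,m.sum())
    for lo in range(25,105,8):
        q=m&(a>=lo)&(a<lo+8)
        if q.sum(): print(lo,q.sum(),"b",b[q].min().round(1),b[q].max().round(1),"z",np.median(z[q]).round(1),z[q].max().round(1))
    q=(abs(a-82.5)<14)&(abs(b)<14)&(w[:,2]>.165)&(w[:,2]<.2)&~((z>-14)&(z<6))
    if q.sum(): print("rod",q.sum(),[(v[q].min().round(1),v[q].max().round(1)) for v in(a,b)],w[q,2].max())
    u0,v0,u1,v1=(270,150,400,270) if n=="side" else (220,180,350,300)
    cv2.imwrite(f"pics/m{n}{k}.png",cv2.resize(p[v0:v1,u0:u1],None,fx=4,fy=4)[...,::-1])
A,B=[cv2.imread(f"pics/m{n}{k}.png") for n in("side","top")]
cv2.imwrite(f"pics/m{k}.png",cv2.resize(np.hstack([A[:480],B[:480]]),(800,370)))
E
python3 m.py 6; python3 go.py 0.5332 0.1257 0.2202 -166.7
```

```text
side 218
25 19 b -16.9 13.9 z -4.0 -1.3
33 22 b -13.8 13.3 z -3.5 -0.7
41 51 b -13.9 12.6 z 1.9 10.8
49 34 b -18.9 8.8 z 0.4 10.5
57 16 b -17.6 9.9 z -3.5 -1.0
65 21 b -17.4 11.2 z -3.8 -0.5
73 24 b -22.8 17.0 z -3.7 -1.6
81 22 b -23.5 16.8 z -3.2 -1.2
89 9 b -20.4 15.6 z -3.5 -1.3
rod 72 [(np.float64(78.2), np.float64(91.0)), (np.float64(-7.9), np.float64(5.8))] 0.18500087601633675
top 0
shift [-0.4  0.6 -0.5] rot [ 0.0001  0.0002 -0.0013]
{'time_s': np.float64(13.45), 'tcp_pos': array([0.533 , 0.125 , 0.2197]), 'eef_rot': array([ 1.799941e+02,  1.220000e-02, -1.667732e+02]), 'joints': array([ 3.370970e+01,  8.825100e+00, -1.612440e+01, -1.400000e-03,
       -6.503710e+01, -1.104823e+02]), 'contact_force': array([ 0.3249,  0.4047, -0.6788]), 'gripper_width': np.float64(0.0308), 'gripper_force': np.float64(34.3733)}
```

View pics/m6.png

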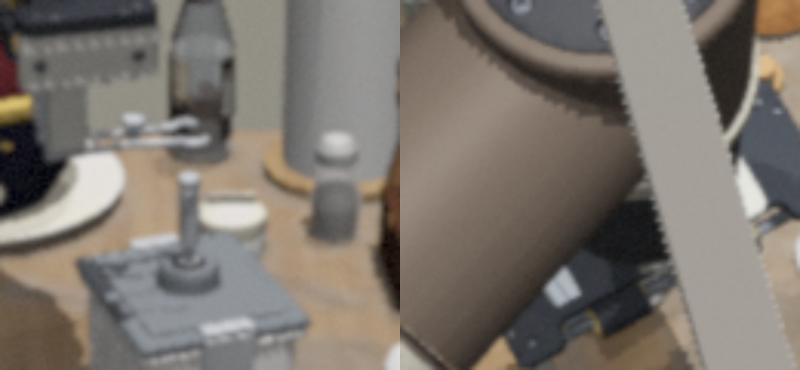

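```bash
python3 - <<'E'
from h import *
c,sn=np.cos(np.radians(13.3)),np.sin(np.radians(13.3))
for k,t in(("5",[.5366,-.2073,.2202]),("6",[.533,.125,.2197])):
    w=world("side",np.load(f"pics/side{k}.npy")).reshape(-1,3); d=w-t; a=(d[:,0]*c+d[:,1]*sn)*1000; b=(-d[:,0]*sn+d[:,1]*c)*1000; z=d[:,2]*1000
    m=(abs(b)<30)&(a>25)&(a<120)
    p=m&(z>2)&(z<12)&(a<65); print(k,"pivot a",np.percentile(a[p],[0,5,50,95,100]).round(1),"b",np.percentile(b[p],[0,5,50,95,100]).round(1))
    q=m&(a>70)&(z>-14)&(z<3); print("ring a",np.sort(a[q])[-6:].round(1),"b front",np.sort(b[q])[:6].round(1),"back",np.sort(b[q])[-6:].round(1))
    q=m&(w[:,2]>.15)&(w[:,2]<.19)&(z<-20)
    if q.sum(): print("rod a",np.sort(a[q])[[0,1,2,-3,-2,-1]].round(1),"b",np.sort(b[q])[[0,1,2,-3,-2,-1]].round(1))
E
```

```text
5 pivot a [42.7 43.2 48.6 54.9 56.5] b [-9.  -8.  -4.   4.6  6.6]
ring a [92.5 92.5 92.5 92.8 93.7 94.3] b front [-23.7 -22.6 -22.3 -22.3 -22.1 -21.7] back [13.8 14.6 15.  15.1 15.2 17. ]
6 pivot a [41.7 42.6 47.9 54.3 54.9] b [-11.2 -10.7  -4.9   2.2   3.2]
ring a [89.8 90.8 91.  91.2 94.4 94.7] b front [-23.7 -23.6 -23.  -22.9 -22.7 -22.7] back [15.1 15.4 15.8 16.1 16.6 16.8]
rod a [78.  78.1 78.3 89.6 89.9 90.8] b [-10.   -8.1  -7.8   5.5   5.6   6. ]
```

The ring sits about 2 mm too far toward -b relative to the rod in the same view, and it agrees along a. I'll shift 2 mm along tool y and then look again just above the rod.

Emit:
carry_out(deltas=[[0.2, [0, 1, 0], [0, 0, 0]], [0.2, [0, 2, 4], [0, 0, 0]], [0.2, [0, 2, 10], [0, 0, 0]], [0.2, [0, 2, 16], [0, 0, 0]], [0.2, [0, 2, 20], [0, 0, 0]], [0.2, [0, 2, 20], [0, 0, 0]], [0.2, [0, 2, 20], [0, 0, 0]]])

```text
time_s: 14.15
tcp_pos: [0.5324, 0.1275, 0.1994]
eef_rot: [-180.0, -0.0, -166.7]
contact_force: [-0.1, 0.4, -0.6]
gripper_width: 0.0312
gripper_force: 34.4
```

```bash
cat > n.py <<'E'
import sys
from h import *
c,sn=np.cos(np.radians(13.3)),np.sin(np.radians(13.3)); s=r.get_state(); t=s["tcp_pos"]; print(s["time_s"],t.round(4),s["contact_force"].round(1))
D=[r.capture("side") for _ in range(5)]; cv2.imwrite(f"pics/n{sys.argv[1]}.png",cv2.resize(D[0][0][180:270,280:400],(800,600),interpolation=cv2.INTER_CUBIC)[...,::-1])
w=world("side",np.median([x[1] for x in D],0)).reshape(-1,3); d=w-t; a=(d[:,0]*c+d[:,1]*sn)*1000; b=(-d[:,0]*sn+d[:,1]*c)*1000; z=d[:,2]*1000
m=(abs(b)<30)&(a>25)&(a<120); f=lambda v:np.sort(v)[[0,1,2,3,-4,-3,-2,-1]].round(1)
p=m&(z>2)&(z<12)&(a<65); print("pivot a",f(a[p]),"b",f(b[p]))
q=m&(a>70)&(z>-12)&(z<1)&((abs(b+1)>9)|(a>91.5)); print("ring a",f(a[q]),"b",f(b[q]),"ztop",np.percentile(w[q,2],[50,90]))
q=m&(abs(a-84)<12)&(abs(b+1)<12)&(w[:,2]>.14)&(w[:,2]<.19)&(abs(z+4)>9); print("rod",q.sum(),"a",f(a[q]),"b",f(b[q]),w[q,2].max())
q=(np.hypot(a-84,b+1)<22)&(w[:,2]>.114)&(w[:,2]<.126)&(z<-12); 
if q.sum(): print("boss top",np.percentile(w[q,2],[50,75,90]))
E
python3 n.py 7
```

```text
14.15 [0.5324 0.1275 0.1994] [-0.1  0.4 -0.6]
pivot a [42.  42.2 42.6 42.8 53.  53.  54.1 54.9] b [-8.  -7.7 -7.5 -7.2  2.8  2.8  2.9  4.1]
ring a [70.1 70.2 70.7 71.  91.7 91.9 91.9 93.4] b [-22.3 -21.8 -21.8 -21.6  15.2  15.9  17.3  17.5] ztop [0.19617423 0.19759794]
rod 149 a [78.2 78.3 78.4 78.4 89.5 89.5 89.7 89.8] b [-9.9 -9.4 -9.4 -9.   1.   1.1  1.2  1.8] 0.18603283698381007
boss top [0.12189196 0.12269602 0.12331254]
```

Aligned within about 1 mm. Sliding down, stopping 4 mm high to check.

Emit:
carry_out(deltas=[[0.2, [0, 0, 4], [0, 0, 0]], [0.2, [0, 0, 10], [0, 0, 0]], [0.2, [0, 0, 17], [0, 0, 0]], [0.2, [0, 0, 24], [0, 0, 0]], [0.2, [0, 0, 31], [0, 0, 0]], [0.2, [0, 0, 38], [0, 0, 0]], [0.2, [0, 0, 45], [0, 0, 0]], [0.2, [0, 0, 51], [0, 0, 0]], [0.2, [0, 0, 56], [0, 0, 0]], [0.2, [0, 0, 60], [0, 0, 0]], [0.2, [0, 0, 60], [0, 0, 0]], [0.2, [0, 0, 60], [0, 0, 0]]])

```text
time_s: 15.6
tcp_pos: [0.5325, 0.1276, 0.1397]
eef_rot: [-180.0, 0.0, -166.7]
contact_force: [-0.2, -0.2, 0.0]
gripper_width: 0.031
gripper_force: 34.4
```

```bash
python3 n.py 8
```

```text
15.6 [0.5325 0.1276 0.1397] [-0.2 -0.2  0. ]
pivot a [42.  42.4 43.  43.  54.1 54.2 54.4 55.5] b [-8.1 -7.9 -7.5 -7.4  3.9  5.4  7.3  9.3]
ring a [70.3 70.6 70.7 71.6 88.7 89.7 91.5 91.9] b [-22.  -21.8 -21.1 -21.1  10.2  11.7  13.4  13.9] ztop [0.13640669 0.13784941]
rod 135 a [78.3 78.4 78.5 78.5 89.  89.1 89.4 90.1] b [-10.8 -10.2 -10.   -9.9   1.5   1.9   2.3   2.9] 0.18488145531503714
boss top [0.12155112 0.12247968 0.12324904]
```

View pics/n8.png

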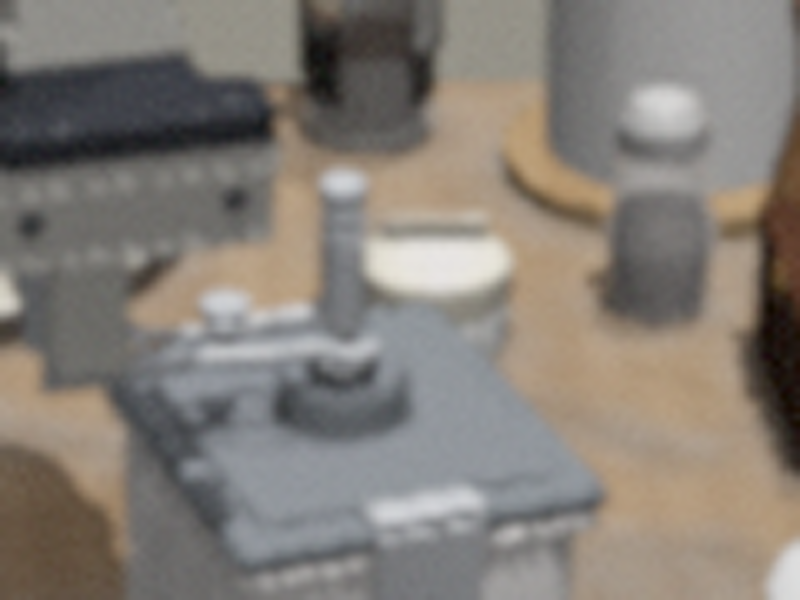

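The spread ring surrounds the rod just above the boss (ring at about (340,345), boss at (345,390) in the crop). It is about 4.7 mm too high and roughly 0.7 mm too far along +b, so I'll do the final adjustment.

Emit:
carry_out(deltas=[[0.2, [0, -0.7, 2], [0, 0, 0]], [0.2, [0, -0.7, 4], [0, 0, 0]], [0.2, [0, -0.7, 4.7], [0, 0, 0]], [0.2, [0, -0.7, 4.7], [0, 0, 0]], [0.2, [0, -0.7, 4.7], [0, 0, 0]], [0.2, [0, -0.7, 4.7], [0, 0, 0]], [0.2, [0, -0.7, 4.7], [0, 0, 0]]])

```text
time_s: 16.55
tcp_pos: [0.5326, 0.1269, 0.1349]
eef_rot: [180.0, 0.0, -166.7]
contact_force: [0.7, -0.5, -1.0]
gripper_width: 0.0307
gripper_force: 34.4
```

```bash
python3 n.py 9
```

```text
16.55 [0.5326 0.1269 0.1349] [ 0.7 -0.5 -1. ]
pivot a [42.2 42.4 42.5 43.2 54.  54.3 54.3 54.6] b [-7.6 -7.2 -7.  -6.6  4.2  5.3  5.5  5.6]
ring a [70.2 70.3 70.6 71.5 92.3 92.7 93.1 94.7] b [-22.7 -22.3 -21.9 -21.7  11.6  13.9  14.8  15.5] ztop [0.1310587  0.13290866]
rod 149 a [77.9 78.2 78.3 78.5 89.1 89.1 89.5 90.7] b [-9.3 -9.  -9.  -8.8  2.2  2.3  2.7  3.6] 0.18508104945455472
boss top [0.12069854 0.122091   0.12247142]
```

View pics/n9.png

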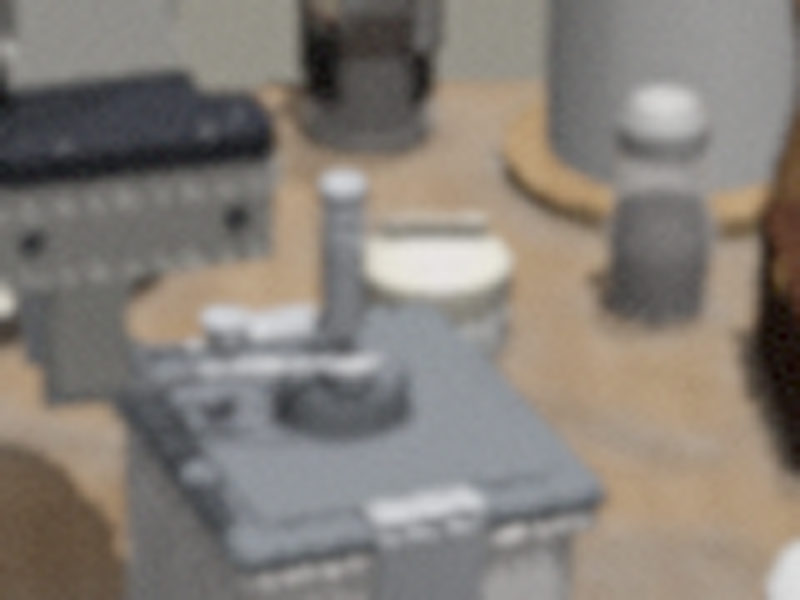

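The clip is level around the rod in the groove band. Its ring top is about 10 mm above the boss (10.5 mm ideal), it is centred within 1 mm, and the contact force is negligible. Handing in.

```bash
python3 -c "
from plant import r
print(r.close_job())"
```

```text
the job is handed in; nothing more can be done
None
```

The job is handed in but I got no verdict back: the rod is drawn up to its stop, and the gripper holds the fully spread clip level in the groove, within about 1 mm of centre by my measurements and with no notable contact force.

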